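# Release a cylinder valve from the ratchet clamp

## Task

A diving-cylinder valve is held down in the ratchet clamp. Flick the sprung pawl off the ratchet wheel so that it stays off, then ease the crank drum back slowly and steadily to its stop so that the fork draws clear, and only then lift the valve out and stand it upright in the open tray, setting it down gently. Leave the pawl off, the drum at its stop and the other things where they are.

Things in the scene. Friction and masses are not known exactly. Their poses are not given: they have to be found in the camera images.
- clamp: Ratchet clamp, fixed: grey base plate 12 mm thick, spanning x -115 to +75, y -90 to +195 mm in its frame. Origin on the bench under the drum's vertical axis, z up. Toothed wheel 46 mm radius, 50-60 mm above bench, on the origin; hub top 76 mm. Pawl pivot post at x -55, y +50 (66 mm high). The valve stands near x +17, y +140, between the sliding fork (-y side) and a fixed jaw 36 mm high.
- drum (a joint): Angle of the crank drum, rad: 0 to 0.06 wound up (as found); grows as it is eased back, clockwise from above, to a hard stop at 2.10 (fork drawn back 25 mm, clear). A drag brake (0.22 N m, about 4 N at the knob) holds it wherever it is left. While the pawl is engaged it locks near 0.08. Easing: stay well under 2.5 rad/s (up to 0.1 m/s at the knob).
- knob_grip (a point): Grip point of the crank's black upright knob, 25 mm diameter, 35 mm tall; 16 mm below its top, 90 mm above the bench. It is 62 mm from the drum axis, at +25 degrees from the clamp's x axis when the drum reads 0, and goes clockwise from above about the clamp's origin to -95 degrees at the stop. The knob spins freely on the crank.
- pawl (a joint): Angle of the pawl, rad: 0 engaged in the ratchet wheel (as found), 0.50 fully off, against its stop. An over-centre spring throws it to the nearer end (centre at 0.22) and keeps it there; the push needed at the tab is about 3 N.
- pawl_tab (a point): Centre of the pawl's upright finger tab, steel, 16 mm (clamp x) x 8 mm (clamp y) x 36 mm tall, 55 to 91 mm above the bench, on the pawl's tail; at clamp x -100, y +55 mm when engaged. Pushed in clamp +y it turns the pawl off about its pivot post: at full off it has moved 21 mm in +y and 8 mm in +x. Nothing tall stands within 40 mm of it.
- valve_center (a point): Centre, half-way up, of the loose chromed valve, 92 mm tall, about 0.45 kg: foot flange 40 mm diameter, 10 mm thick; 24 mm neck; from 32 mm up a round body 32 mm diameter. A black ribbed handwheel (36 mm diameter) sticks out along its +y from 25 to 53 mm, 56 mm above the foot; a 22 mm outlet boss along -y to 28 mm. Grip across its x, 20 to 32 mm above this point.
- tray: Open grey plastic tray on the bench, 170 (x) x 140 (y) x 28 mm high, walls and floor 4 to 5 mm. Origin at the centre of its underside. Empty; may be left or right of the clamp, and swaps places with a flat black rubber pad, 6 mm thick.
- jar_center (a point): Bystander: clear jar 52 mm diameter, 60 mm tall, middle of it, beyond the clamp.
- cap: Bystander: black plastic cap 26 mm diameter, 16 mm tall, loose on the clamp's base plate; origin under it.
- plug: Bystander: brass plug 24 mm diameter, 26 mm tall, loose on the clamp's base plate; origin under it.
- cup: Bystander: white mug 72 mm diameter, 85 mm tall; origin under it.
There are look-alikes about, which are no part of the job. Of the things shaped like the part that bears valve_center, the bare steel one is meant. There is more than one size of the tray; the one meant has the size given above.

How it is judged:
On the way, in this order (a step that is already met when the one before it is completed fails the run):
1. the pawl is flicked off and stays off, with the drum still wound (value of joint pawl above 0.4 rad and value of joint drum below 0.3 rad), for 0.2 s.
2. the drum is eased back to its stop with the valve still standing in the clamp (value of joint drum above 2 rad and value of joint pawl above 0.4 rad and distance of valve_center from where it was at the start of the episode below 0.03 m), for 0.2 s.
3. the valve stands in the tray (horizontal distance between valve_center and tray below 0.075 m and z of valve_center in the frame of tray below 0.06 m and angle between valve_center's own z axis and vertical below 0.15 rad), for 0.2 s.
At the end, for the whole second after the job is handed in: Pawl off (above 0.4 rad), drum at its stop (above 2.0 rad), valve standing on the tray's floor inside its walls, upright within 0.12 rad (7 degrees), at rest (value of joint pawl above 0.4 rad and value of joint drum above 2 rad and x of valve_center in the frame of tray between -0.065 and 0.065 m and y of valve_center in the frame of tray between -0.05 and 0.05 m and z of valve_center in the frame of tray below 0.056 m and angle between valve_center's own z axis and vertical below 0.12 rad and linear speed of valve below 0.03 m/s); the robot touches nothing.
It fails at once if the drum spins back faster than 2.5 rad/s (velocity of joint drum above 2.5 rad/s).
It fails at once if the valve is let fall (moves over 0.45 m/s while not held) (linear speed of valve above 0.45 m/s and contact force between the fingers and valve below 0.3 N).
It fails at once if a bystander is moved by more than 30 mm (distance of any of jar_center, cap, plug, cup from where it was at the start of the episode above 0.03 m).
It also fails if it takes over 67 s, if anything falls off the work surface, if the arm or the gripper's body presses on something with over 40 N, if the wrist force passes 120 N, or if a joint passes its speed limit or range.

## Robot

A 6-joint arm with a two-finger parallel gripper is mounted at the origin on the work surface. World frame = base frame: x ahead of the robot, y to its left, z up, the work surface at z = 0. Lengths are in m, angles in rad, forces in N, time in s.
With the tool pointing down it reaches from about 0.375 to 0.9 m from the base axis. Payload 3.1 kg.
Tool frame: the origin (TCP) lies midway between the tips of the shut fingers; the grasp point (between the pads) lies 19 mm behind it; z points along the fingers, y is the line along which they close (so a half turn about z gives the same grasp; the last joint's range is limited). The gripper opens to 87 mm and grips with 3 to 60 N. Pads are 19 mm wide; open, the fingers measure 117 mm over their backs; the gripper's body (75 mm by 190 mm) begins 51 mm behind the grasp point.
Start: joints at [1.137, 0.527, 1.433, -0, 1.181, -0.178], TCP at [0.157, 0.605, 0.223] pointing down, gripper open.
Joint ranges: [-3.08, 3.08], [-0.75, 2.2], [0.22, 2.44], [-1.43, 4.57], [0, 2.65], [-2.85, 2.85]. Speed limits (rad/s): [2.79, 2.79, 3.14, 3.14, 3.14, 3.14].

## Interface

Orientations are given as a unit quaternion [x, y, z, w].
In Python, from workcell import status, vision, ticket gives the robot as it stands. The module is installed in compiled form; this text tells all that it offers.
- The arm moves only by the tool apply_moves, never from a script. Its argument "moves" is a list that holds one entry, the list of rows, each a list of 7 numbers: the shift along the world's x, y, z in mm, then the turn, a rotation vector about the world's x, y, z in rad, then the opening in per cent of the stroke, from 0 (shut) to 100 (fully open). A call has 1 to 10 rows; each row shifts and turns the commanded pose from where the row before left it; what a row does not reach is not made up. A row lasts 1/12 s, in which the tool goes at most 41.7 mm and 7.16 degrees, less where a joint would pass 70% of its speed; a pose out of reach is approached as far as the arm can. A call is refused whole if a number of a shift passes 41.7 or a number of a turn 0.125, either way. A call with a gripper value outside its range is refused whole. The fingers move at their own pace and stop on an object; "force" is the grip in N (left out, the last holds). Time passes only in rows, so rows that do not move let the fingers close. It gives the time, the measured TCP pose, the force, the opening and the grip force at its end, in the units of the state.
- status.sense(): the state, without advancing time (a new reading comes with each control period).
- vision.read_camera(name): name is "scene" or "top" or "wrist"; returns a dict with "image" (400x640x3 uint8, blue, green, red), "K" (3x3 intrinsics, pixels), "cam_to_world" (4x4, takes a point from camera to world coordinates). Camera axes: x right, y up, looking along -z (the intrinsics and any distortion apply to the point x, -y, -z); pixel columns grow to the right and rows downward; lengths in m; the calibration is good to about 2 mm. A picture is of the moment at which its call begins. There is no depth.
- ticket.job_done(): hands the job in; it is judged then, once.
The state is a dict: "clock": time; "joint_positions": joint angles; "joint_vel": joint speeds; "joint_efforts": joint torques, N m; "ee_pos": TCP position; "eef_rot": TCP orientation; "force": force on the tool from outside, world axes, zero at the start; "moment": the same for the moment, N m; "finger_gap": finger opening in m; "grip_force": force on a finger pad.
Only numpy, scipy, OpenCV 4.12 (cv2) and the standard library are available. Lean on these libraries where they do the work, as an engineer would, in place of code of your own. Each camera call takes 0.05 s, during which the arm holds its last target. There are 200 camera calls.

## Working session

There is one attempt and no reset: what is moved stays moved. The work goes in short steps, Python scripts to look and compute and a tool call to move; the robot and the scene stay as the last step left them, time stands still between calls to the robot, and variables do not carry over. Pictures are saved under pics/ and viewed, at most 10 in all, crops included, and the job is handed in when it is done.

Besides the shell and the picture viewer there is one more tool, called after "Call:" as name([rows], argument=value, ...), one row to a line, values as JSON. apply_moves: Moves the arm, as the interface text tells. Its arguments: {"type":"object","properties":{"moves":{"type":"array","items":{"type":"array","items":{"type":"array","items":{"type":"number"}}}},"force":{"type":"number"}},"required":["moves"]}

```bash
mkdir -p pics; cat > h.py <<'E'
import numpy as np, cv2
from workcell import status, vision, ticket
def cam(n,f=None):
    c=vision.read_camera(n)
    if f: cv2.imwrite('pics/'+f,c['image'])
    np.savez('/tmp/'+n,**{k:np.array(c[k]) for k in('image','K','cam_to_world')})
    return c
def old(n): return dict(np.load('/tmp/'+n+'.npz'))
def ray(c,u,v):
    K=np.array(c['K']);T=np.array(c['cam_to_world'])
    d=np.linalg.inv(K)@[u,v,1]; d=T[:3,:3]@[d[0],-d[1],-d[2]]
    return T[:3,3],d
def at(c,u,v,z):
    o,d=ray(c,u,v); return o+d*(z-o[2])/d[2]
def proj(c,p):
    T=np.array(c['cam_to_world']);q=T[:3,:3].T@(np.array(p)-T[:3,3]);q=np.array(c['K'])@[q[0],-q[1],-q[2]];return q[:2]/q[2]
E
python3 - <<'E'
from h import *
c=cam('top','top1.png');print(np.array(c['cam_to_world']).round(3),c.keys(),c['K'])
c=cam('scene','scene1.png');print(np.array(c['cam_to_world']).round(3))
s=status.sense();print(s)
E
```

```text
[[-0.017  0.984 -0.179  0.299]
 [-1.    -0.021 -0.016 -0.02 ]
 [-0.019  0.179  0.984  1.313]
 [ 0.     0.     0.     1.   ]] dict_keys(['image', 'K', 'cam_to_world']) [[411.46059391   0.         323.57118496]
 [  0.         411.46059391 205.08405375]
 [  0.           0.           1.        ]]
[[-0.211 -0.547  0.81   1.477]
 [ 0.977 -0.099  0.188  0.196]
 [-0.022  0.831  0.555  0.769]
 [ 0.     0.     0.     1.   ]]
{'clock': 0.1, 'joint_positions': array([ 1.13750534e+00,  5.28388567e-01,  1.43374253e+00, -8.63018448e-07,
        1.18137512e+00, -1.78498324e-01]), 'joint_vel': array([-0.00032279, -0.00186995, -0.00108252, -0.00086829,  0.00057272,
        0.00046593]), 'joint_efforts': array([ 4.46950553e-04, -4.40984917e+01, -1.77149445e+01,  6.35402952e-02,
        5.33902121e-02, -5.10982215e-05]), 'ee_pos': array([0.15722762, 0.60424389, 0.22167009]), 'eef_rot': array([ 1.27051786e-01,  9.91895624e-01, -9.12485477e-04, -2.87750676e-04]), 'force': array([ 0.72898125, -0.64327533, -0.04680131]), 'moment': array([ 0.03218156, -0.02928605,  0.00437627]), 'grip_force': 0.0, 'finger_gap': 0.08693093732172909}
```

View pics/top1.png

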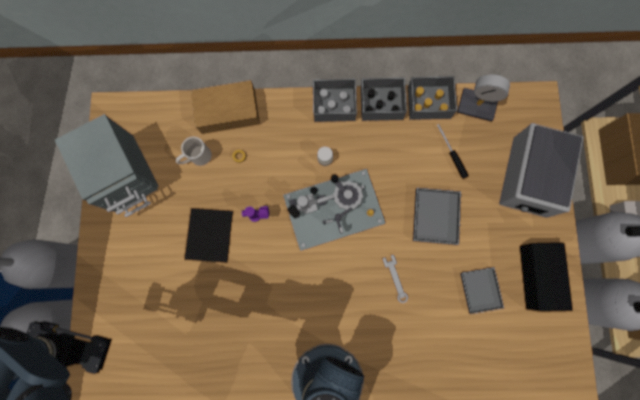

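View pics/scene1.png

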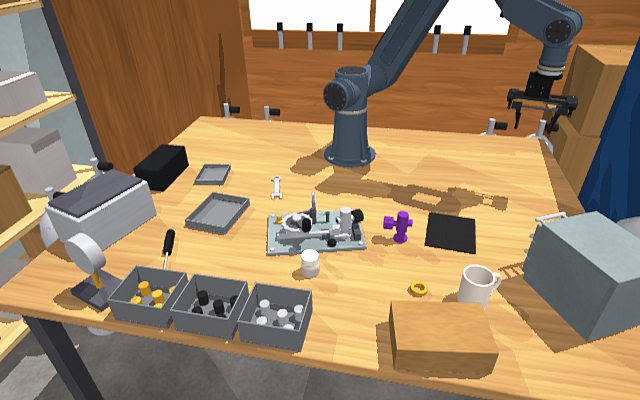

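Top view: clamp plate around (335,208), tray (the larger one) at (437,216), black pad at (209,235), purple look-alike at (257,213), valve at about (303,203), jar at (325,156). The knob is a dark blob near (340,182). I'll zoom in.

```bash
python3 - <<'E'
from h import *
a=old('top')['image'][160:260,270:470]; b=old('scene')['image'][180:270,180:380]
a=cv2.resize(a,(800,400),interpolation=cv2.INTER_CUBIC)
b=cv2.resize(b,(800,360),interpolation=cv2.INTER_CUBIC)
cv2.imwrite('pics/z1.png',a);cv2.imwrite('pics/z2.png',b)
c=old('top');im=c['image']
g=cv2.cvtColor(im,cv2.COLOR_BGR2HSV)
# non-wood mask
m=((g[...,1]<75)&(g[...,2]>50)).astype('uint8')
n,l,st,ce=cv2.connectedComponentsWithStats(m)
for i in range(1,n):
    if st[i,4]>500 and 180<ce[i][0]<520 and 150<ce[i][1]<320:
        k=cv2.findContours((l==i).astype('uint8'),0,2)[0][0]
        r=cv2.minAreaRect(k);print(st[i],r,[at(c,*p,.012)[:2].round(3).tolist() for p in cv2.boxPoints(r)])
E
```

```text
[176 136  35  29 693] ((193.42404174804688, 149.943359375), (33.953006744384766, 27.803621292114258), 3.012787342071533) [[0.688, 0.486], [0.784, 0.485], [0.775, 0.371], [0.679, 0.373]]
[ 283  169  102   82 5035] ((333.6041564941406, 208.898681640625), (58.90813064575195, 89.92153930664062), 72.34988403320312) [[0.574, 0.135], [0.659, -0.145], [0.473, -0.195], [0.392, 0.078]]
[ 413  188   48   57 2423] ((436.7861633300781, 215.84921264648438), (45.485416412353516, 54.41608810424805), 3.1798300743103027) [[0.413, -0.278], [0.588, -0.297], [0.577, -0.442], [0.403, -0.42]]
[ 461  267   43   46 1445] ((481.6915588378906, 289.84283447265625), (43.08313751220703, 34.66154098510742), 77.19573211669922) [[0.314, -0.419], [0.336, -0.525], [0.209, -0.543], [0.188, -0.438]]
```

View pics/z1.png

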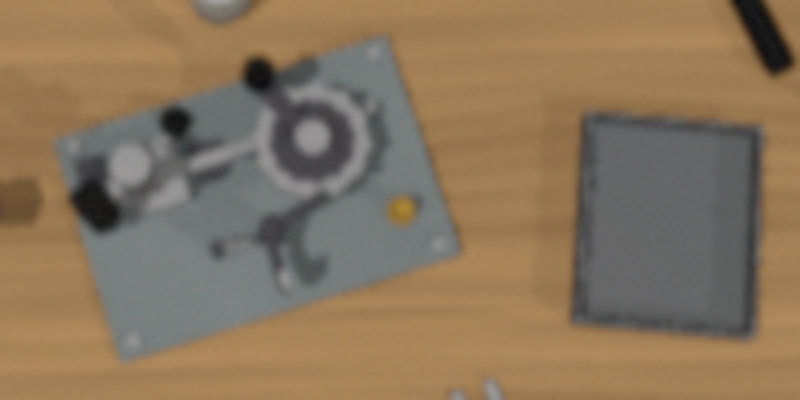

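View pics/z2.png

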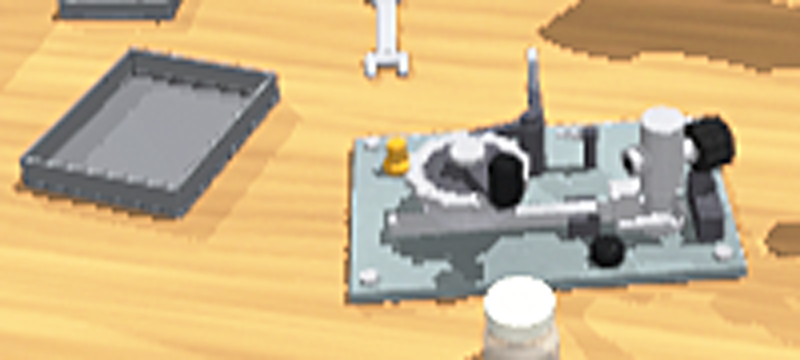

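The crops show the hub at crop (312,137), knob at (258,73), valve top at (130,165) with its black handwheel at (97,207), cap at (176,121), plug at (401,209) and tab about (285,280). The plate corners are (55,138), (388,38), (460,250) and (122,360). Next I'll fit the clamp frame.

```bash
cat >> h.py <<'E'
def R2(a): return np.array([[np.cos(a),-np.sin(a)],[np.sin(a),np.cos(a)]])
E
python3 - <<'E'
from h import *
c=old('top'); s=old('scene')
f=lambda x,y:((x+.5)/4-.5+270,(y+.5)/4-.5+160)
P=[(55,138),(388,38),(460,250),(122,360)]
L=np.array([(75,195),(75,-90),(-115,-90),(-115,195)])/1000
W=np.array([at(c,*f(*p),.012)[:2] for p in P])
A=L-L.mean(0);B=W-W.mean(0)
yaw=np.arctan2((A[:,0]*B[:,1]-A[:,1]*B[:,0]).sum(),(A*B).sum())
o=W.mean(0)-R2(yaw)@L.mean(0)
print('yaw',yaw,'o',o,'res',(W-(L@R2(yaw).T+o)).round(4).tolist())
print('hub',at(c,*f(312,137),.076),'sideL',np.linalg.norm(W[0]-W[1]),np.linalg.norm(W[1]-W[2]))
w=lambda x,y,z:np.r_[R2(yaw)@[x,y]+o,z]
def show(n,p):
    u,v=proj(c,p);u2,v2=proj(s,p)
    print(n,p.round(3),'z1',((u-270)*4+1.5,(v-160)*4+1.5),'z2',((u2-180)*4+1.5,(v2-180)*4+1.5))
show('tabtop',w(-.1,.055,.091));k=np.deg2rad(25)
show('knobtop',w(.062*np.cos(k),.062*np.sin(k),.106))
show('valvetop',w(.017,.14,.104));show('valvetop+5',w(.017,.14,.109))
print('valvetop', at(c,*f(130,165),.104), 'handwheel',at(c,*f(97,207),.068),'cap',at(c,*f(176,121),.028),'plug',at(c,*f(401,209),.038))
print('knobtop', at(c,*f(258,73),.106))
t=[(585,112),(762,123),(752,338),(572,322)]
T=np.array([at(c,*f(*p),.028)[:2] for p in t]);print('tray',T.round(3).tolist(),T.mean(0),'cor base',at(c,436.8,215.8,.02))
np.savez('/tmp/fr',yaw=yaw,o=o)
E
```

```text
yaw 0.2858630849731565 o [ 0.55903007 -0.07669584] res [[-0.0008, -0.0016], [-0.0037, -0.0001], [0.0032, 0.0026], [0.0014, -0.001]]
hub [ 0.5581729 -0.0749746  0.076    ] sideL 0.28275782404251665 0.18261785085558965
tabtop [ 0.448 -0.052  0.091] z1 (np.float64(286.26845292976054), np.float64(278.52004290174216)) z2 (np.float64(530.8072728968552), np.float64(53.925610821547025))
knobtop [ 0.606 -0.036  0.106] z1 (np.float64(259.72977650624443), np.float64(68.48088885385596)) z2 (np.float64(503.5357468229147), np.float64(159.9001494316833))
valvetop [0.536 0.062 0.104] z1 (np.float64(130.81752660100437), np.float64(162.29510724243175)) z2 (np.float64(660.390766041385), np.float64(119.8502038404481))
valvetop+5 [0.536 0.062 0.109] z1 (np.float64(130.34867071336748), np.float64(161.0183135308331)) z2 (np.float64(660.5155389407273), np.float64(114.0780383225491))
valvetop [0.53381088 0.06304637 0.104     ] handwheel [0.50847065 0.09117049 0.068     ] cap [0.58360796 0.03117906 0.028     ] plug [ 0.50701466 -0.14471517  0.038     ]
knobtop [ 0.60207256 -0.0343297   0.106     ]
tray [[0.584, -0.295], [0.572, -0.434], [0.402, -0.414], [0.417, -0.275]] [ 0.49358884 -0.35447504] cor base [ 0.49303076 -0.35725846  0.02      ]
```

Call:
apply_moves([
  [[30,-28,0,0,0,-0.1,0],[30,-28,0,0,0,-0.1,0],[30,-28,0,0,0,-0.1,0],[30,-28,0,0,0,-0.1,0],[30,-28,0,0,0,-0.1,0],[30,-28,0,0,0,-0.1,0],[30,-28,0,0,0,-0.1,0],[30,-28,0,0,0,-0.1,0],[30,-28,0,0,0,-0.1,0],[28,-28,0,0,0,-0.1,0]],
])

```text
clock: 0.93
ee_pos: [0.4567, 0.3231, 0.2223]
eef_rot: [0.589, 0.808, -0.0, -0.0]
force: [0.1, 0.3, 0.5]
finger_gap: 0.028
grip_force: 0.0
```

Call:
apply_moves([
  [[0,-40,0,0,0,-0.03,0],[0,-40,0,0,0,0,0],[0,-40,0,0,0,0,0],[0,-40,0,0,0,0,0],[0,-40,0,0,0,0,0],[0,-40,0,0,0,0,0],[0,-40,0,0,0,0,0],[0,-40,0,0,0,0,0],[0,-40,0,0,0,0,0],[0,-40,0,0,0,0,0]],
])

```text
clock: 1.77
ee_pos: [0.4548, -0.077, 0.2224]
eef_rot: [0.599, 0.801, 0.0, -0.0]
force: [0.6, 0.4, -0.7]
finger_gap: 0.0005
grip_force: 0.0
```

```bash
python3 - <<'E'
from h import *
c=cam('wrist','w1.png')
s=status.sense();q=s['eef_rot'];print(s['clock'],s['ee_pos'],np.arctan2(q[1],q[0])*2-np.pi/2,s['joint_positions'])
print(np.array(c['cam_to_world']).round(3))
E
```

```text
1.8167 [ 0.4567749  -0.08466435  0.22274167] 0.2817544743793796 [-0.42108894  0.31100292  1.82370378 -0.00605979  1.00206151 -0.69959212]
[[ 0.96  -0.268 -0.085  0.431]
 [ 0.281  0.914  0.291  0.002]
 [-0.    -0.303  0.953  0.385]
 [ 0.     0.     0.     1.   ]]
```

View pics/w1.png

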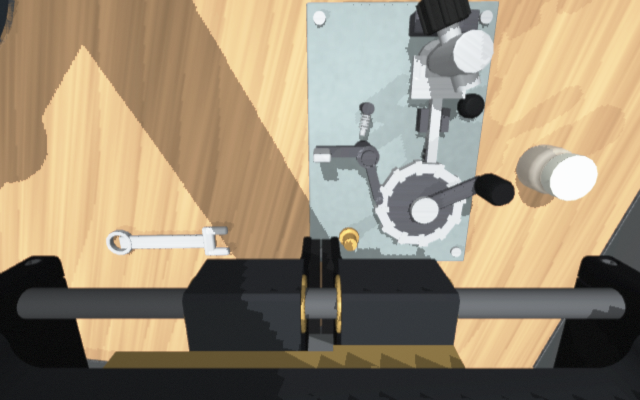

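The wrist view shows the tab at (323,154), hub (425,210), valve top (473,50), handwheel (442,13), knob (497,190), plug (349,238). I'll refine the positions from these.

```bash
python3 - <<'E'
from h import *
c=old('wrist');f=np.load('/tmp/fr.npz');yaw=f['yaw'];o=f['o']
for n,u,v,z in [('tab',323,154,.091),('hub',425,210,.076),('valve',473,50,.104),('wheel',442,13,.08),('knob',499,190,.1),('plug',349,238,.03),('cornBR',457,253,.012),('c2',319,18,.012),('c3',487,18,.012)]:
    p=at(c,u,v,z);print(n,p.round(4),'clamp',(R2(-yaw)@(p[:2]-o)).round(4))
# two-view valve top & wheel
t=old('top')
def tri(a,b):
    (o1,d1),(o2,d2)=a,b
    k=np.linalg.lstsq(np.c_[d1,-d2],o2-o1,rcond=None)[0];return (o1+d1*k[0]+o2+d2*k[1])/2
g=lambda x,y:((x+.5)/4-.5+270,(y+.5)/4-.5+160)
print(tri(ray(c,473,50),ray(t,*g(130,165))),tri(ray(c,442,13),ray(t,*g(97,207))),tri(ray(c,323,154),ray(t,*g(285,280))))
E
```

```text
tab [ 0.4478 -0.0483  0.091 ] clamp [-0.0987  0.0586]
hub [ 0.5594 -0.0757  0.076 ] clamp [0.0006 0.0009]
valve [0.5347 0.0632 0.104 ] clamp [0.0161 0.1411]
wheel [0.5082 0.0868 0.08  ] clamp [-0.0027  0.1712]
knob [ 0.6049 -0.0339  0.1   ] clamp [0.0561 0.0281]
plug [ 0.5075 -0.1436  0.03  ] clamp [-0.0683 -0.0496]
cornBR [ 0.6443 -0.1329  0.012 ] clamp [ 0.066 -0.078]
c2 [0.4101 0.0673 0.012 ] clamp [-0.1023  0.1802]
c3 [0.57   0.1141 0.012 ] clamp [0.0643 0.18  ]
[0.53328684 0.06265915 0.10739075] [0.50972959 0.09053338 0.06855485] [ 0.44890454 -0.05166992  0.07140939]
```

Call:
apply_moves([
  [[1,-10,0,0,0,0,0],[0,0,-36,0,0,0,0],[0,0,-36,0,0,0,0],[0,0,-36,0,0,0,0],[0,0,-30,0,0,0,0],[0,0,-16,0,0,0,0],[0,0,0,0,0,0,0],[0,0,0,0,0,0,0]],
])

```text
clock: 2.48
ee_pos: [0.4559, -0.0841, 0.0679]
eef_rot: [0.599, 0.801, -0.0, -0.001]
force: [0.7, -0.0, 0.9]
finger_gap: 0.0006
grip_force: 0.0
```

Call:
apply_moves([
  [[-1.5,8,0,0,0,0,0],[-1.5,8,0,0,0,0,0],[-1,5,0,0,0,0,0],[-0.8,5,0,0,0,0,0],[-0.8,5,0,0,0,0,0],[-0.8,5,0,0,0,0,0],[-0.5,4,0,0,0,0,0],[0,0,0,0,0,0,0],[0,0,0,0,0,0,0]],
])

```text
clock: 3.23
ee_pos: [0.45, -0.0463, 0.0689]
eef_rot: [0.598, 0.801, -0.001, 0.001]
force: [-2.2, -6.0, 2.6]
finger_gap: 0.0007
grip_force: 3.6
```

Call:
apply_moves([
  [[-1,3,0,0,0,0,0],[-1,3,0,0,0,0,0],[0,0,0,0,0,0,0],[0,0,0,0,0,0,0]],
])

```text
clock: 3.57
ee_pos: [0.4503, -0.0452, 0.0691]
eef_rot: [0.597, 0.802, -0.002, 0.005]
force: [-4.9, -28.4, -1.0]
finger_gap: 0.0001
grip_force: 14.1
```

Call:
apply_moves([
  [[3,-12,0,0,0,0,0],[3,-12,0,0,0,0,0],[0,0,30,0,0,0,0],[0,0,40,0,0,0,50],[0,0,40,0,0,0,50],[0,0,20,0,0,0,50]],
])

```text
clock: 4.07
ee_pos: [0.4551, -0.0636, 0.2021]
eef_rot: [0.599, 0.801, 0.001, 0.002]
force: [0.3, -0.3, 0.3]
finger_gap: 0.0129
grip_force: 0.0
```

```bash
python3 - <<'E'
from h import *
c=cam('wrist')
s=status.sense();print(s['clock'],s['ee_pos'])
i=c['image'][60:300,200:600];cv2.imwrite('pics/w2.png',cv2.resize(i,(800,480)))
E
```

```text
4.1167 [ 0.45687581 -0.06409589  0.20439269]
```

View pics/w2.png

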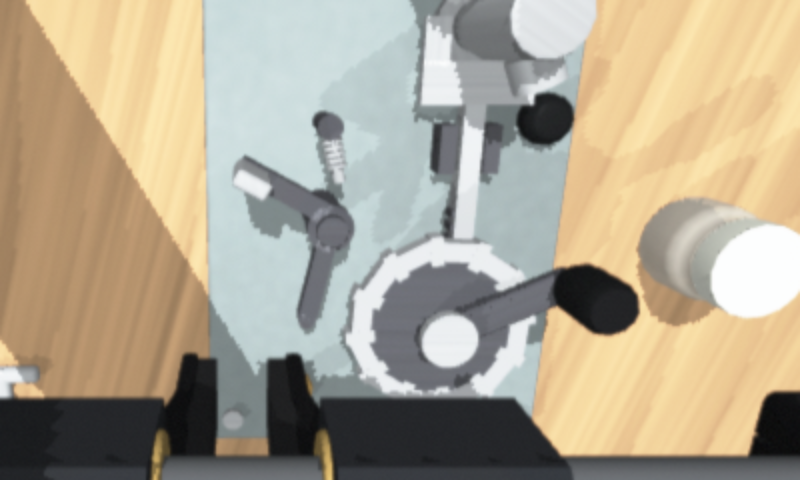

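The pawl is off: the tab has swung back and the pawl's tip is clear of the wheel. Now the knob.

Call:
apply_moves([
  [[37,7,0,0,0,0,50],[37,7,0,0,0,0,50],[37,7,0,0,0,0,50],[37,8,0,0,0,0,50],[0,0,-25,0,0,0,50],[0,0,-30,0,0,0,50],[0,0,0,0,0,0,50],[0,0,0,0,0,0,50]],
])

```text
clock: 4.78
ee_pos: [0.5996, -0.0334, 0.1415]
eef_rot: [0.599, 0.801, -0.001, -0.003]
force: [-0.1, -0.1, -0.4]
finger_gap: 0.0435
grip_force: 0.0
```

```bash
python3 - <<'E'
from h import *
c=cam('wrist')
s=status.sense();print(s['clock'],s['ee_pos'],s['finger_gap'])
i=c['image'];print(proj(c,[.605,-.035,.106]),proj(c,s['ee_pos']));cv2.imwrite('pics/w3.png',i[100:400,100:540])
E
```

```text
4.8333 [ 0.6009791  -0.03390001  0.14323286] 0.043266625273181786
[329.67549587 232.04658158] [324.44631955 256.20697535]
```

View pics/w3.png

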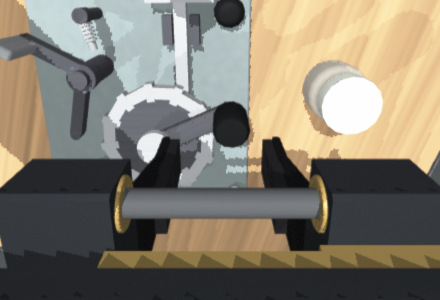

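Knob top at full-frame (334,232), within 4 px of the prediction and between the fingers. I'll shift +5 mm in x, descend and grip.

Call:
apply_moves([
  [[5,0,-15,0,0,0,50],[0,0,-20,0,0,0,50],[0,0,-20,0,0,0,50],[0,0,-9,0,0,0,50],[0,0,0,0,0,0,50],[0,0,0,0,0,0,20],[0,0,0,0,0,0,20],[0,0,0,0,0,0,20],[0,0,0,0,0,0,20]],
], force=20)

```text
clock: 5.58
ee_pos: [0.6067, -0.0344, 0.0808]
eef_rot: [0.599, 0.801, -0.0, 0.0]
force: [-6.1, -2.2, 6.7]
finger_gap: 0.0244
grip_force: 12.0
```

```bash
python3 - <<'E'
import numpy as np
t=np.deg2rad(np.r_[41.2,39.5,37,41.2-np.linspace(7.2,122,28)])
p=62.5*np.c_[np.cos(t),np.sin(t)]
d=np.diff(p.round(1),axis=0)
for i in range(0,30,10): print([[round(float(a),1),round(float(b),1),0,0,0,0,20] for a,b in d[i:i+10]], (p[min(i+10,30)]-p[0]).round(1))
E
```

```text
[[1.2, -1.4, 0, 0, 0, 0, 20], [1.7, -2.2, 0, 0, 0, 0, 20], [1.9, -2.7, 0, 0, 0, 0, 20], [2.5, -3.9, 0, 0, 0, 0, 20], [2.1, -4.1, 0, 0, 0, 0, 20], [1.9, -4.3, 0, 0, 0, 0, 20], [1.5, -4.3, 0, 0, 0, 0, 20], [1.2, -4.5, 0, 0, 0, 0, 20], [0.8, -4.6, 0, 0, 0, 0, 20], [0.5, -4.6, 0, 0, 0, 0, 20]] [ 15.3 -36.6]
[[0.2, -4.6, 0, 0, 0, 0, 20], [-0.2, -4.6, 0, 0, 0, 0, 20], [-0.5, -4.7, 0, 0, 0, 0, 20], [-0.8, -4.5, 0, 0, 0, 0, 20], [-1.2, -4.5, 0, 0, 0, 0, 20], [-1.6, -4.4, 0, 0, 0, 0, 20], [-1.8, -4.2, 0, 0, 0, 0, 20], [-2.2, -4.1, 0, 0, 0, 0, 20], [-2.4, -4.0, 0, 0, 0, 0, 20], [-2.7, -3.7, 0, 0, 0, 0, 20]] [  2.  -79.9]
[[-3.0, -3.6, 0, 0, 0, 0, 20], [-3.3, -3.2, 0, 0, 0, 0, 20], [-3.5, -3.1, 0, 0, 0, 0, 20], [-3.7, -2.8, 0, 0, 0, 0, 20], [-3.9, -2.5, 0, 0, 0, 0, 20], [-4.1, -2.2, 0, 0, 0, 0, 20], [-4.2, -1.9, 0, 0, 0, 0, 20], [-4.4, -1.5, 0, 0, 0, 0, 20], [-4.5, -1.3, 0, 0, 0, 0, 20], [-4.5, -0.9, 0, 0, 0, 0, 20]] [ -37.  -102.9]
```

Call:
apply_moves([
  [[1.2,-1.4,0,0,0,0,20],[1.7,-2.2,0,0,0,0,20],[1.9,-2.7,0,0,0,0,20],[2.5,-3.9,0,0,0,0,20],[2.1,-4.1,0,0,0,0,20],[1.9,-4.3,0,0,0,0,20],[1.5,-4.3,0,0,0,0,20],[1.2,-4.5,0,0,0,0,20],[0.8,-4.6,0,0,0,0,20],[0.5,-4.6,0,0,0,0,20]],
])

```text
clock: 6.42
ee_pos: [0.6216, -0.0696, 0.0809]
eef_rot: [0.599, 0.801, 0.001, -0.001]
force: [-2.9, 3.8, 6.3]
finger_gap: 0.0243
grip_force: 20.0
```

Call:
apply_moves([
  [[0.2,-4.6,0,0,0,0,20],[-0.2,-4.6,0,0,0,0,20],[-0.5,-4.7,0,0,0,0,20],[-0.8,-4.5,0,0,0,0,20],[-1.2,-4.5,0,0,0,0,20],[-1.6,-4.4,0,0,0,0,20],[-1.8,-4.2,0,0,0,0,20],[-2.2,-4.1,0,0,0,0,20],[-2.4,-4.0,0,0,0,0,20],[-2.7,-3.7,0,0,0,0,20]],
])

```text
clock: 7.25
ee_pos: [0.6092, -0.1129, 0.0809]
eef_rot: [0.599, 0.8, 0.001, 0.0]
force: [-0.9, 5.4, 5.3]
finger_gap: 0.0244
grip_force: 20.0
```

Call:
apply_moves([
  [[-3.0,-3.6,0,0,0,0,20],[-3.3,-3.2,0,0,0,0,20],[-3.5,-3.1,0,0,0,0,20],[-3.7,-2.8,0,0,0,0,20],[-3.9,-2.5,0,0,0,0,20],[-4.1,-2.2,0,0,0,0,20],[-4.2,-1.9,0,0,0,0,20],[-4.4,-1.5,0,0,0,0,20],[-4.5,-1.3,0,0,0,0,20],[-4.5,-0.9,0,0,0,0,20]],
])

```text
clock: 8.08
ee_pos: [0.5717, -0.1363, 0.0809]
eef_rot: [0.6, 0.8, 0.002, 0.002]
force: [10.7, 8.9, 2.4]
finger_gap: 0.0244
grip_force: 20.0
```

Call:
apply_moves([
  [[0,0,0,0,0,0,20],[0,0,0,0,0,0,20],[0,0,0,0,0,0,20]],
])

```text
clock: 8.33
ee_pos: [0.5719, -0.1362, 0.0809]
eef_rot: [0.6, 0.8, 0.002, 0.002]
force: [3.0, 5.2, 2.0]
finger_gap: 0.0244
grip_force: 20.0
```

Call:
apply_moves([
  [[-3,-1,0,0,0,0,20],[0,0,0,0,0,0,20],[0,0,0,0,0,0,20]],
])

```text
clock: 8.58
ee_pos: [0.5718, -0.1363, 0.0809]
eef_rot: [0.6, 0.8, 0.004, 0.004]
force: [9.5, 9.9, -0.9]
finger_gap: 0.0246
grip_force: 20.0
```

Call:
apply_moves([
  [[1,1,0,0,0,0,50],[0,0,0,0,0,0,50],[0,0,0,0,0,0,50],[0,0,30,0,0,0,50],[0,0,40,0,0,0,70],[0,0,30,0,0,0,70],[-10,20,20,0,0,0.1,70],[-10,40,0,0,0,0.1,70],[-10,40,0,0,0,0.1,70],[0,30,0,0,0,0.1,70]],
])

```text
clock: 9.42
ee_pos: [0.5342, -0.0053, 0.1998]
eef_rot: [0.426, 0.905, -0.0, -0.002]
force: [1.1, -0.0, -0.2]
finger_gap: 0.0604
grip_force: 0.0
```

```bash
python3 - <<'E'
from h import *
c=cam('wrist')
s=status.sense();q=s['eef_rot'];print(s['clock'],s['ee_pos'],np.arctan2(q[1],q[0])*2-np.pi/2,s['finger_gap'])
i=c['image'];cv2.imwrite('pics/w4.png',i)
print(np.array(c['cam_to_world']).round(3))
E
```

```text
9.4667 [ 5.34203585e-01 -4.91060336e-04  1.99657769e-01] 0.6963669378141417 0.06058143195972548
[[ 0.772 -0.607 -0.19   0.481]
 [ 0.636  0.736  0.234  0.058]
 [-0.002 -0.301  0.954  0.362]
 [ 0.     0.     0.     1.   ]]
```

View pics/w4.png

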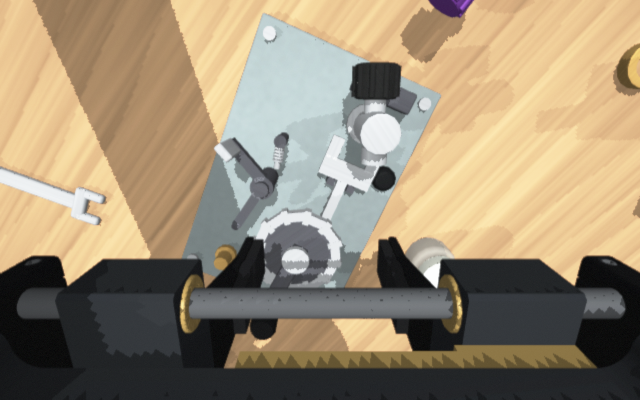

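Wrist: valve top at (381,135), handwheel above it at about (376,80), so the gripper yaw is nearly right. Fork clear and crank at its stop.

```bash
python3 - <<'E'
from h import *
c=old('wrist')
v=at(c,381,135,.104); print(v)
# handwheel axis at z .068: silhouettes left/right edge 352..401 -> outer end mid at wheel top z~.08
for uv in [(376,63),(377,97)]:
    w=at(c,*uv,.084); d=w-v; print(w,np.arctan2(d[1],d[0])-np.pi/2,np.hypot(*d[:2]))
E
```

```text
[0.53598999 0.06234201 0.104     ]
[0.50019273 0.10065334 0.084     ] 0.7514870851180087 0.052432839938869547
[0.51766342 0.08262332 0.084     ] 0.7348106415692772 0.027334865250528258
```

Call:
apply_moves([
  [[0,32,0,0,0,0.025,70],[0,31,-20,0,0,0.02,70],[0,0,-40,0,0,0,70],[0,0,0,0,0,0,70],[0,0,0,0,0,0,70],[0,0,0,0,0,0,70]],
])

```text
clock: 9.97
ee_pos: [0.5381, 0.0549, 0.1404]
eef_rot: [0.408, 0.913, -0.0, 0.0]
force: [-0.1, 0.1, 0.4]
finger_gap: 0.0609
grip_force: 0.0
```

Call:
apply_moves([
  [[-3,7.5,0,0,0,0.015,70],[0,0,-25,0,0,0,70],[0,0,-30,0,0,0,70],[0,0,-20,0,0,0,70],[0,0,0,0,0,0,70],[0,0,0,0,0,0,30],[0,0,0,0,0,0,30],[0,0,0,0,0,0,30],[0,0,0,0,0,0,30],[0,0,0,0,0,0,30]],
], force=30)

```text
clock: 10.8
ee_pos: [0.5354, 0.0633, 0.0658]
eef_rot: [0.401, 0.916, 0.0, 0.001]
force: [0.6, 0.3, 0.9]
finger_gap: 0.0352
grip_force: 0.0
```

Call:
apply_moves([
  [[0,0,0,0,0,0,30],[0,0,0,0,0,0,30],[0,0,0,0,0,0,30],[0,0,0,0,0,0,30]],
], force=35)

```text
clock: 11.13
ee_pos: [0.5357, 0.0636, 0.0655]
eef_rot: [0.401, 0.916, 0.001, 0.001]
force: [0.5, 1.3, 6.9]
finger_gap: 0.0308
grip_force: 35.0
```

Call:
apply_moves([
  [[0,0,4,0,0,0,25],[0,0,8,0,0,0,25],[0,0,12,0,0,0,25],[0,0,16,0,0,0,25],[0,0,20,0,0,0,25],[0,0,20,0,0,0,25],[0,0,20,0,0,0,25],[0,0,10,0,0,0,25],[0,0,0,0,0,0,25],[0,0,0,0,0,0,25]],
])

```text
clock: 11.97
ee_pos: [0.534, 0.0634, 0.1743]
eef_rot: [0.401, 0.916, -0.0, -0.0]
force: [1.4, 0.4, -5.5]
finger_gap: 0.031
grip_force: 35.0
```

Call:
apply_moves([
  [[0,-8,15,0,0,0,25],[-2,-18,10,0,0,0,25],[-3,-26,0,0,0,0,25],[-3,-32,0,0,0,0,25],[-3,-34,0,0,0,0,25],[-3,-34,0,0,0,0,25],[-3,-34,0,0,0,0,25],[-3,-34,0,0,0,0,25],[-3,-34,0,0,0,0,25],[-3,-34,0,0,0,0,25]],
])

```text
clock: 12.8
ee_pos: [0.5068, -0.2253, 0.1973]
eef_rot: [0.401, 0.916, 0.001, -0.002]
force: [1.2, 0.2, -5.4]
finger_gap: 0.0311
grip_force: 35.0
```

Call:
apply_moves([
  [[-3,-34,0,0,0,0,25],[-3,-32,0,0,0,0,25],[-3,-26,0,0,0,0,25],[-3,-20,-10,0,0,0,25],[-3,-12,-15,0,0,0,25],[0,-5,-20,0,0,0,25],[0,0,-20,0,0,0,25],[0,0,-10,0,0,0,25],[0,0,0,0,0,0,25],[0,0,0,0,0,0,25]],
])

```text
clock: 13.63
ee_pos: [0.4928, -0.3525, 0.123]
eef_rot: [0.401, 0.916, 0.001, -0.002]
force: [0.2, 0.3, -4.9]
finger_gap: 0.0313
grip_force: 35.0
```

```bash
python3 - <<'E'
from h import *
c=cam('top')
s=status.sense();print(s['clock'],s['ee_pos'],s['force'],s['finger_gap'])
c=cam('scene')
i=c['image'][130:270,130:390];cv2.imwrite('pics/s2.png',cv2.resize(i,(780,420),interpolation=cv2.INTER_CUBIC))
E
```

```text
13.6833 [ 0.49371589 -0.35328109  0.12430243] [ 0.06430099 -0.00653045 -5.59528274] 0.030946010526528536
```

View pics/s2.png

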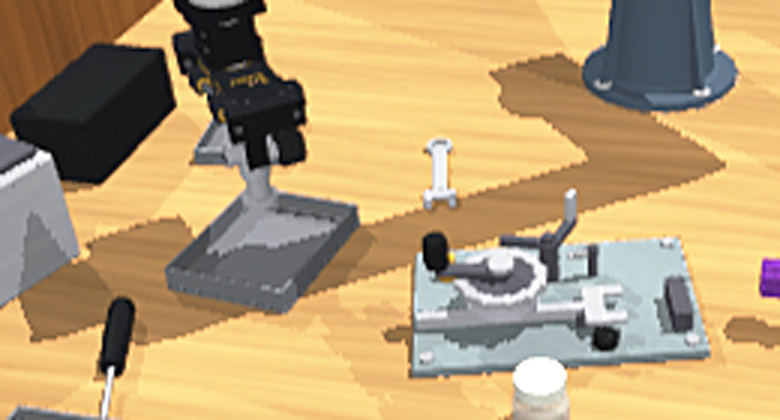

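The scene view shows the valve held upright over the tray at (258,200). The pawl is off, and the crank and fork are drawn back. Lowering.

Call:
apply_moves([
  [[0,-1,-10,0,0,0,25],[0,-1,-14,0,0,0,25],[0,0,-14,0,0,0,25],[0,0,-10,0,0,0,25],[0,0,-7,0,0,0,25],[0,0,-4,0,0,0,25],[0,0,-2,0,0,0,25],[0,0,-1,0,0,0,25],[0,0,0,0,0,0,25],[0,0,0,0,0,0,25]],
])

```text
clock: 14.57
ee_pos: [0.4939, -0.3559, 0.0631]
eef_rot: [0.401, 0.916, -0.0, 0.001]
force: [-0.5, -0.7, -6.5]
finger_gap: 0.0312
grip_force: 35.0
```

Call:
apply_moves([
  [[0,0,-1,0,0,0,25],[0,0,-1,0,0,0,25],[0,0,-1,0,0,0,25],[0,0,0,0,0,0,25]],
])

```text
clock: 14.9
ee_pos: [0.4935, -0.3555, 0.0595]
eef_rot: [0.401, 0.916, 0.0, -0.0]
force: [0.2, -0.1, -5.1]
finger_gap: 0.0313
grip_force: 35.0
```

Call:
apply_moves([
  [[0,0,-1,0,0,0,25],[0,0,-0.5,0,0,0,25],[0,0,0,0,0,0,25],[0,0,0,0,0,0,25]],
])

```text
clock: 15.23
ee_pos: [0.4936, -0.3556, 0.058]
eef_rot: [0.401, 0.916, 0.0, -0.0]
force: [-0.6, 0.9, -5.3]
finger_gap: 0.0311
grip_force: 35.0
```

Call:
apply_moves([
  [[0,0,-0.7,0,0,0,25],[0,0,-0.7,0,0,0,25],[0,0,0,0,0,0,25],[0,0,0,0,0,0,25]],
])

```text
clock: 15.57
ee_pos: [0.4938, -0.3557, 0.0576]
eef_rot: [0.401, 0.916, -0.0, 0.0]
force: [-1.8, 1.5, 3.5]
finger_gap: 0.0313
grip_force: 35.0
```

Contact made. Releasing gently.

Call:
apply_moves([
  [[0,0,0,0,0,0,34],[0,0,0,0,0,0,36],[0,0,0,0,0,0,38],[0,0,0,0,0,0,42],[0,0,0,0,0,0,50],[0,0,0,0,0,0,60],[0,0,0,0,0,0,70],[0,0,0,0,0,0,70],[0,0,0,0,0,0,70]],
], force=5)

```text
clock: 16.32
ee_pos: [0.4936, -0.3556, 0.0565]
eef_rot: [0.401, 0.916, 0.0, -0.0]
force: [0.2, -0.6, 0.2]
finger_gap: 0.0585
grip_force: 0.0
```

Call:
apply_moves([
  [[0,0,10,0,0,0,70],[0,0,20,0,0,0,70],[0,0,30,0,0,0,70],[0,0,35,0,0,0,70],[0,0,30,0,0,0,70],[-10,30,10,0,0,0,70],[-10,40,0,0,0,0,70],[-10,40,0,0,0,0,70],[0,10,0,0,0,0,70],[0,0,0,0,0,0,70]],
])

```text
clock: 17.15
ee_pos: [0.4623, -0.232, 0.1925]
eef_rot: [0.399, 0.917, 0.0, -0.001]
force: [0.0, 0.3, 0.6]
finger_gap: 0.0609
grip_force: 0.0
```

```bash
python3 - <<'E'
from h import *
c=cam('scene')
s=status.sense();print(s['clock'],s['ee_pos'],s['force'],s['finger_gap'])
a=cv2.resize(c['image'][160:270,150:390],(720,330),interpolation=cv2.INTER_CUBIC)
b=cv2.resize(cam('top')['image'][160:250,270:470],(720,270*6//5)[:2],interpolation=cv2.INTER_CUBIC)[:270]
cv2.imwrite('pics/fin.png',np.vstack([a,b]))
E
```

```text
17.2 [ 0.46375747 -0.2347176   0.19260165] [ 0.63288168 -0.13349428 -0.01895077] 0.06088273472768975
```

View pics/fin.png

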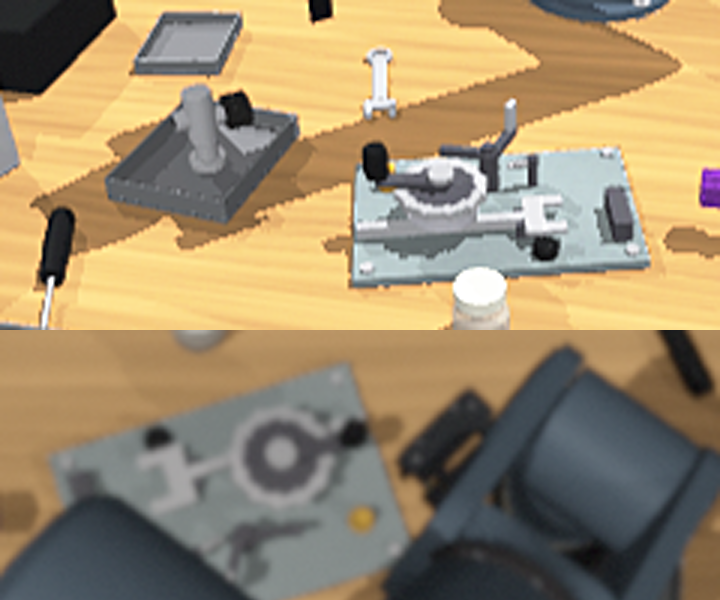

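The valve stands in the tray, with its top at (200,92) and foot at (208,162). A quick check that its lean is only perspective.

```bash
python3 - <<'E'
from h import *
c=old('scene')
for z in(.005,.097):
    u,v=proj(c,[.4937,-.3557,z]);print((u-150)*3+1,(v-160)*3+1)
E
```

```text
208.18899529637602 162.79464250747816
194.6228217810887 91.13089851913443
```

```bash
python3 -c "
from h import *
print(ticket.job_done())"
```

```text
the job is handed in; nothing more can be done
None
```

I handed the job in at about 17 s; the hand-in returned no verdict. In the last pictures the pawl is off, the drum is at its stop, the valve stands upright in the tray, and the jar, cap and plug look unmoved (I didn't recheck the mug, but the arm stayed well away from it).

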